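# Turn the aerosol can over against the timer

## Task

Free the stuck mixing ball inside the short aerosol can: press the large start key of the bench timer, then lift the can, turn it over so that its top points well downwards, keep it so for a second, and set it gently back upright in the round drip tray. Then press the small stop key, leaving the other things on the bench as they are.

Things in the scene. Friction and masses are not known exactly. Their poses are not given: they have to be found in the camera images.
- contact_can: the short aerosol can, closed: upright cylinder 50 mm in diameter, 165 mm tall, about 0.3 kg, rusty domed top with no cap; it starts standing on the bench. Origin at the centre of its underside, z along its axis towards the top
- tall_can: a taller capped spray can, 56 mm in diameter, 212 mm tall, standing near the short one; leave it alone. Origin at the centre of its underside, z up
- drip_tray: round shallow steel drip tray fixed to the bench, 132 mm across outside at the rim, 108 mm at its foot, 14 mm high, wall 3 mm, inner floor 4 mm above the bench and about 105 mm across. Origin at the centre of its underside, z up
- tray_floor (a point): centre of the drip tray's inner floor, 4 mm above the bench, z up
- timer: low grey bench timer fixed to the bench, 100 x 190 mm, 42 mm high, with a small display at its far edge and two keys on top. Origin at the centre of its underside; x points to the display side, y to the start key's end, z up
- start_key_top (a point): centre of the top of the large round start key (42 mm in diameter, at the timer's +y end); the key stands in a raised collar and goes straight down
- start_key (a joint): travel of the start key: 0 up, 0.006 m fully down; sprung, 5 N when fully down
- stop_key_top (a point): centre of the top of the small round stop key (26 mm in diameter, at the timer's -y end); the key stands in a raised collar and goes straight down
- stop_key (a joint): travel of the stop key: 0 up, 0.006 m fully down; sprung, 5 N when fully down
- flat_tin: flat square tin lying on the bench behind the work, 89 x 89 x 26 mm; leave it alone. Origin at the centre of its underside
- wrench: small spanner lying on the bench behind the work, 116 mm long, 7 mm thick; leave it alone. Origin at the centre of its underside
- pliers: pliers lying on the bench behind the work, 157 mm long, 12 mm thick; leave them alone. Origin at the centre of their underside
Not all that is in view belongs to the job. There is more than one size of the drip_tray; the job needs the larger.

How it is judged (in metres and radians):
On the way, in this order (a step that is already met when the one before it is completed fails the run):
1. the start key is pressed down (4 mm or more) while the short can still stands where it was (value of joint start_key above 0.004 m and distance of contact_can from where it was at the start of the episode below 0.02 m), for 0.03 s.
2. the short can, lifted clear, is turned over (its axis 120 degrees or more from upright) and kept so for 0.8 s (angle between contact_can's own z axis and vertical above 2.09 rad and height (world z) of contact_can above 0.15 m), for 0.8 s.
3. the short can stands upright in the drip tray, let go (angle between contact_can's own z axis and vertical below 0.06 rad and horizontal distance between contact_can and tray_floor below 0.033 m and z of contact_can in the frame of tray_floor below 0.005 m and contact force between the fingers and contact_can below 0.1 N and linear speed of contact_can below 0.02 m/s), for 0.2 s.
4. the stop key is pressed down (4 mm or more) (value of joint stop_key above 0.004 m), for 0.03 s.
At the end, for the whole second after the job is handed in: the short can stands upright (within 3.4 degrees), at rest on the floor of the drip tray, its axis within 33 mm of the tray's centre and its underside within 5 mm of the floor, and both keys are up again (angle between contact_can's own z axis and vertical below 0.06 rad and horizontal distance between contact_can and tray_floor below 0.033 m and z of contact_can in the frame of tray_floor below 0.005 m and linear speed of contact_can below 0.02 m/s and value of joint each of start_key, stop_key below 0.002 m); the robot touches nothing.
It fails at once if the stop key is pressed (3 mm or more) while the short can is not in the tray (value of joint stop_key above 0.003 m and horizontal distance between contact_can and tray_floor above 0.04 m).
It fails at once if the short can is set down hard: more than 40 N between it and the tray (contact force between contact_can and drip_tray above 40 N).
It fails at once if the tall can is shifted by more than 30 mm or tipped (distance of tall_can from where it was at the start of the episode above 0.03 m or angle between tall_can's own z axis and vertical above 0.3 rad).
It fails at once if the flat tin, the spanner or the pliers are shifted by more than 30 mm (distance of any of flat_tin, wrench, pliers from where it was at the start of the episode above 0.03 m).
It also fails if it takes over 72 s, if anything falls off the work surface, if the arm or the gripper's body presses on something with over 40 N, if the wrist force passes 120 N, or if a joint passes its speed limit or range.

## Robot

A 6-joint arm with a two-finger parallel gripper is mounted at the origin on a cart in front of the work surface, level with it; the furniture and walls round the work are solid. World frame = base frame: x ahead of the robot, y to its left, z up, the work surface at z = 0. Lengths are in m, angles in degrees, forces in N, time in s.
With the tool pointing down it reaches from about 0.4 to 0.825 m from the base axis. Payload 7 kg.
Tool frame: the origin (TCP) lies at the very end of the fingers, on their centre line; the grasp point (between the pads) lies 19 mm behind it (r.hold_point_z is the distance from the TCP to the grasp point, in m); z points along the fingers, y is the direction in which the jaws open and shut (so a half turn about z gives the same grasp; the last joint's range is limited). The gripper opens to 88 mm and grips with 3 to 60 N. Pads are 19 mm wide; open, the fingers measure 130 mm over their backs; the gripper's body (78 mm by 193 mm) begins 47 mm behind the grasp point.
Start: joints at [-50.93, 20.546, 0.682, 0, -70.136, -16.507], TCP at [0.259, -0.623, 0.227] pointing down, gripper open.
Joint ranges: [-176.03, 176.03], [-82.01, 121.73], [-58.28, 71.71], [-173.87, 95.51], [-174.79, -0.11], [-173.66, 173.66]. Speed limits (degrees/s): [136.94, 136.94, 172.46, 180, 180, 180].

## Interface

Orientations are given as [roll, pitch, yaw] about the fixed x, y, z axes, in that order (R = Rz(yaw) Ry(pitch) Rx(roll)).
In Python, from plant import r gives the robot as it stands. The module is installed in compiled form; this text tells all that it offers.
- The arm moves only by the shell command python3 -m inch 'ROWS' [FORCE]. ROWS is text: rows parted by semicolons, each of 7 numbers parted by spaces: the shift along the tool's x, y, z in m, then the turn, a rotation vector about the tool's x, y, z in rad, then the opening, from 0 (shut) to 1 (fully open). In form: tx ty tz ax ay az jaw; .... A call has 1 to 20 rows; each row shifts and turns the commanded pose from where the row before left it, along the tool's axes as they then stand; what a row does not reach is not made up. A row lasts 1/12 s, in which the tool goes at most 41.7 mm and 7.16 degrees, less where a joint would pass 70% of its speed; a pose out of reach is approached as far as the arm can. A call with a gripper value outside its range is refused whole. The fingers move at their own pace and stop on an object; FORCE is the grip in N (left out, the last holds). Time passes only in rows, so rows that do not move let the fingers close. It gives the time, the measured TCP pose, the force and the opening at its end, in the units of the state.
- r.get_state(): the state, without advancing time (a new reading comes with each control period).
- r.capture(name): name is "side" or "top"; returns the picture (420x560x3 uint8, red, green, blue); there is no depth.
- r.camera_params(name): a dict with "vfov" (degrees; the focal length in pixels is half the picture's height over the tangent of half this angle, whatever the lens; pixels are square), "cx", "cy" (the principal point, pixels), "R" (3x3) and "t" (3): a world point X has camera coordinates R X + t. Camera axes: x right, y down, z forward; pixel columns grow to the right and rows downward; lengths in m; the calibration is good to about 2 mm. A picture is of the moment at which its call begins. camera_params takes no time and is no camera call.
- r.close_job(): hands the job in, once; it reports no verdict.
Trained networks look in the newest picture that a camera, given by its name, has taken for a name from the list of things; names that differ only in an ending like _2 or _b are one class to them, and where a whole thing is asked for, a point or a joint stands for the part that bears it (a point fixed in the world has none). Each returns a list of dicts, best first, with "p" (0 to 1); they miss things now and then, are a little off and sometimes report something else, mostly with a low value. They report only what shows in the picture. A call takes as long as a camera call. They do not tell look-alikes from the thing itself.
- r.recognise(target, camera): "xy" ([column, row] in pixels, amid what is visible of it).
The state is a dict: "time_s": time; "joints": joint angles; "qd": joint speeds; "joint_torque": joint torques, N m; "tcp_pos": TCP position; "eef_rot": TCP orientation; "contact_force": force on the tool from outside, world axes, zero at the start; "moment": the same for the moment, N m; "gripper_width": finger opening in m.
Only numpy, scipy, OpenCV 4.12 (cv2) and the standard library are available. Lean on these libraries where they do the work, as an engineer would, in place of code of your own. Each camera call takes 0.05 s, during which the arm holds its last target.

## Working session

There is one attempt and no reset: what is moved stays moved. The work goes in short steps, Python scripts to look and compute and a shell command to move; the robot and the scene stay as the last step left them, time stands still between calls to the robot, and variables do not carry over. Pictures are saved under pics/ and viewed, and the job is handed in when it is done.

```bash
mkdir -p pics; python3 - <<'E'
from plant import r
import cv2,json
for c in ("side","top"):
    im=r.capture(c); cv2.imwrite(f"pics/{c}0.png",im[:,:,::-1])
    p=r.camera_params(c); print(c,p)
    for t in ["contact_can","tall_can","drip_tray","start_key_top","stop_key_top","timer","flat_tin","wrench","pliers"]:
        try: print(t,[(d["xy"],round(d["p"],2)) for d in r.recognise(t,c)[:3]])
        except Exception as e: print(t,e)
print(r.get_state())
E
```

```text
side {'vfov': 43.32371274322028, 'cx': 285.73819558797646, 'cy': 208.24522714315006, 'R': array([[ 0.99977572,  0.01101761, -0.01808671],
       [-0.00843433, -0.57623609, -0.81723976],
       [-0.01942625,  0.81720902, -0.57601392]]), 't': array([-0.61128328,  0.07866262,  1.23014372])}
contact_can [([223.5, 300.8], 0.94)]
tall_can [([259.6, 226.9], 0.73)]
drip_tray [([218.3, 243.5], 0.96), ([287.7, 209.5], 0.58)]
start_key_top [([251.5, 137.1], 0.48)]
stop_key_top [([254.5, 157.7], 0.64)]
timer [([254.2, 158.9], 0.81)]
flat_tin [([339.9, 205.2], 0.83)]
wrench [([342.5, 250.1], 0.47)]
pliers [([329.4, 179.1], 0.82)]
top {'vfov': 50.3812194644107, 'cx': 274.5921847206424, 'cy': 209.5050658352059, 'R': array([[ 0.02394824, -0.99969603, -0.00585963],
       [-0.9826364 , -0.02246003, -0.18417721],
       [ 0.18398962,  0.01016861, -0.98287559]]), 't': array([0.02951251, 0.61257655, 1.21090697])}
contact_can [([392.5, 252.7], 0.63)]
tall_can [([324.2, 222.6], 0.83)]
drip_tray [([292.8, 262.9], 0.88), ([249.5, 221.3], 0.81)]
start_key_top [([150.8, 241.8], 0.6)]
stop_key_top [([189.8, 238.2], 0.4)]
timer [([171.1, 235.7], 0.81), ([190.0, 238.8], 0.7)]
flat_tin [([256.9, 166.8], 0.57)]
wrench [([303.8, 165.6], 0.69)]
pliers [([201.3, 175.1], 0.86)]
{'time_s': 1.0, 'joints': array([-5.09307423e+01,  2.05444068e+01,  6.82194474e-01, -6.70138797e-04,
       -7.01378852e+01, -1.65063258e+01]), 'qd': array([-0.04819443,  0.13657155,  0.05134555,  0.05203928,  0.01777943,
        0.07505163]), 'joint_torque': array([-2.04185071e-04, -5.82386720e+01,  2.93307191e+01,  7.00246140e+00,
        1.24263548e-02, -4.65314793e-05]), 'tcp_pos': array([ 0.25895966, -0.62331193,  0.22658299]), 'eef_rot': array([ 1.79999727e+02,  5.76597337e-04, -1.57437296e+02]), 'contact_force': array([-0.70846093, -0.08318152, -0.06296658]), 'moment': array([ 0.03521173, -0.00163588, -0.02269944]), 'gripper_width': 0.08771956838497877}
```

View pics/side0.png

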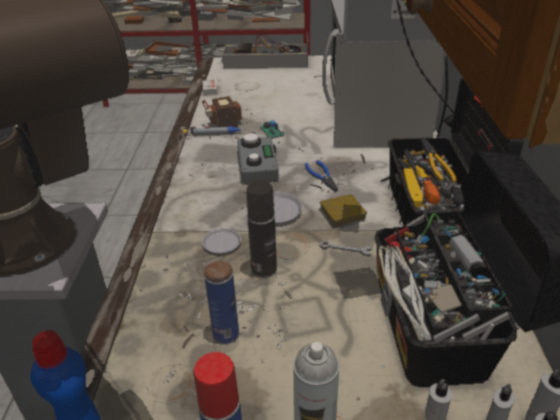

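View pics/top0.png

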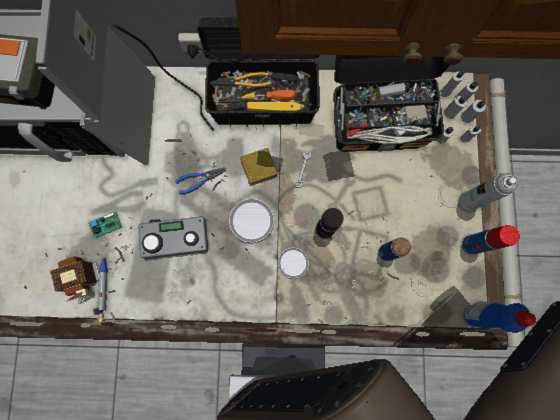

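```bash
cat > h.py <<'E'
import numpy as np
from plant import r
def ray(c,uv):
    p=r.camera_params(c); f=210/np.tan(np.radians(p["vfov"]/2))
    R=np.array(p["R"]);t=np.array(p["t"])
    d=R.T@np.array([(uv[0]-p["cx"])/f,(uv[1]-p["cy"])/f,1]); return -R.T@t,d
def atz(c,uv,z):
    o,d=ray(c,uv); return o+d*(z-o[2])/d[2]
def proj(c,X):
    p=r.camera_params(c); f=210/np.tan(np.radians(p["vfov"]/2))
    q=np.array(p["R"])@np.array(X)+np.array(p["t"]); return np.array([p["cx"]+f*q[0]/q[2],p["cy"]+f*q[1]/q[2]])
def tri(a,b):
    o1,d1=ray("top",a);o2,d2=ray("side",b)
    s=np.linalg.lstsq(np.c_[d1,-d2],o2-o1,rcond=None)[0]
    x,y=o1+s[0]*d1,o2+s[1]*d2; return (x+y)/2,np.linalg.norm(x-y)
E
python3 - <<'E'
import cv2
a=cv2.imread("pics/top0.png");b=cv2.imread("pics/side0.png")
k=dict(fx=4,fy=4,interpolation=cv2.INTER_CUBIC)
cv2.imwrite("pics/t1.png",cv2.resize(a[190:290,130:310],None,**k))
cv2.imwrite("pics/t2.png",cv2.resize(a[190:290,280:430],None,**k))
cv2.imwrite("pics/s1.png",cv2.resize(b[125:265,190:320],None,**k))
cv2.imwrite("pics/s2.png",cv2.resize(b[220:360,190:320],None,**k))
from h import *
print(atz("top",(251,221),.014),atz("side",(285,209),.014),"tray")
print("start",tri((151,242),(251.5,141)),"stop",tri((193,239),(254.5,157.7)))
print("can",tri((401,245),(218,268)),atz("top",(385,258),0))
print("tall",atz("top",(333,215),.212),atz("side",(260,188),.212))
E
```

```text
[0.58399425 0.11244875 0.014     ] [0.60871229 0.10453628 0.014     ] tray
start (array([0.51097067, 0.38988116, 0.05116353]), np.float64(0.0014005372314335204)) stop (array([0.52405958, 0.27007953, 0.06391458]), np.float64(0.005286458326433909))
can (array([ 0.5047911 , -0.28188174,  0.16660462]), np.float64(0.003654707500202561)) [ 0.48636582 -0.27980162  0.        ]
tall [ 0.57215393 -0.10284941  0.212     ] [ 0.56719134 -0.1052791   0.212     ]
```

```bash
ls pics
```

```text
s1.png
s2.png
side0.png
t1.png
t2.png
top0.png
```

View pics/t1.png

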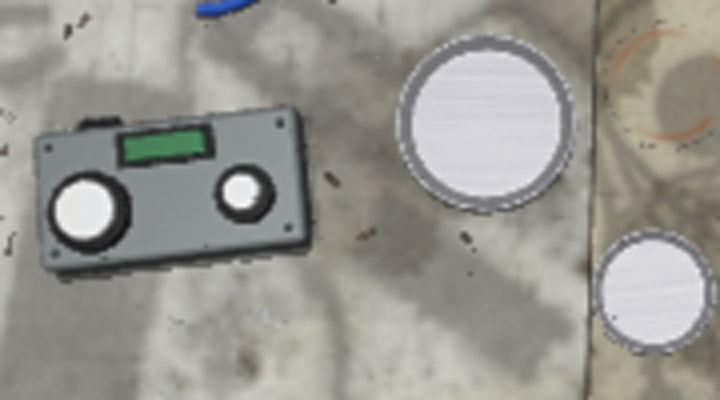

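View pics/t2.png

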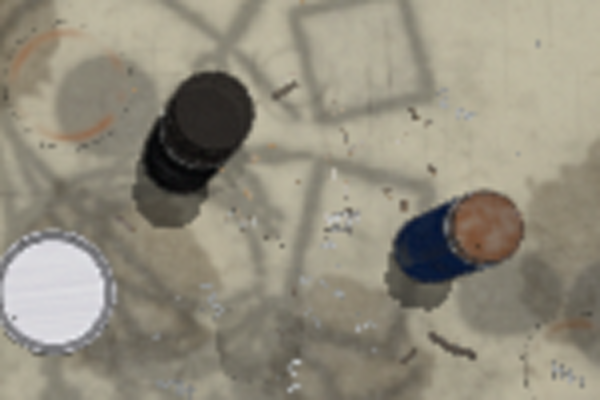

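View pics/s1.png

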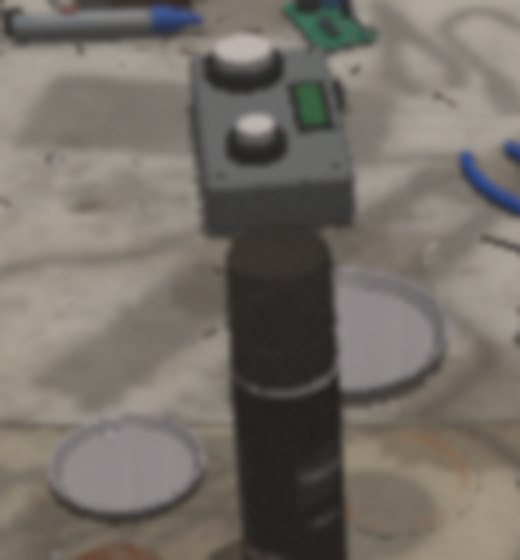

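View pics/s2.png

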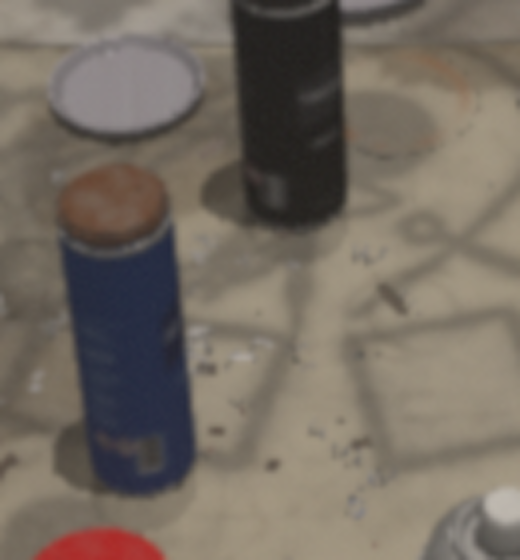

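```bash
cat > fit.py <<'E'
from h import *
from scipy.optimize import least_squares
th=np.linspace(0,2*np.pi,181)
def dist(c,X,k):
    p=r.camera_params(c);f=210/np.tan(np.radians(p["vfov"]/2))
    X=np.atleast_2d(X);q=X@np.array(p["R"]).T+np.array(p["t"]);q=q[:,:2]/q[:,2:]
    s=1+k*(q**2).sum(1,keepdims=True)
    return q*s*f+[p["cx"],p["cy"]]
def circ(x,y,z,rad): return np.c_[x+rad*np.cos(th),y+rad*np.sin(th),0*th+z]
def mid(P): return (P.min(0)+P.max(0))/2
T1=lambda u,v:np.array([130+u/4-.375,190+v/4-.375])
S1=lambda u,v:np.array([190+u/4-.375,125+v/4-.375])
def res(v,full=False):
    kt,ks,cx,cy,tx,ty,rx,ry,mx,my,yaw,zk,zc=v
    o={}
    o['can_top']=mid(dist("top",circ(cx,cy,zc,.022),kt))-[401.1,246.6]
    o['can_side']=mid(dist("side",circ(cx,cy,zc,.022),ks))-[218.1,268.6]
    b=dist("side",circ(cx,cy,0,.025),ks); i=b[:,1].argmax(); o['can_base']=b[i]-[225.6,342.9]
    o['tall_top']=mid(dist("top",circ(tx,ty,.21,.027),kt))-[332.5,218]
    o['tall_side']=mid(dist("side",circ(tx,ty,.21,.027),ks))-[259.6,188.4]
    b=dist("side",circ(tx,ty,0,.028),ks); i=b[:,1].argmax(); o['tall_base']=b[i]-[263.9,276.1]
    t=dist("top",circ(rx,ry,.014,.066),kt); o['tray_top']=mid(t)-[251.1,220.3]; o['tray_size']=(np.ptp(t,axis=0)-[44.5,44.75])
    s=dist("side",circ(rx,ry,.014,.066),ks); o['tray_side']=np.array([s[:,0].max()-300.9,s[:,1].min()-191.6])
    Rz=np.array([[np.cos(yaw),-np.sin(yaw)],[np.sin(yaw),np.cos(yaw)]])
    def W(x,y,z): return np.r_[Rz@[x,y]+[mx,my],z]
    A=.048;B=.093
    for n,q,t1,s1 in (('fl',(A,B),(38,133),(194,57)),('fr',(A,-B),(297,105),(352,180)),('nr',(-A,-B),(305,245),(205,187)),('nl',(-A,B),(46,268),None)):
        o['t'+n]=dist("top",W(*q,.042),kt)[0]-T1(*t1)
    o['sfr']=dist("side",W(A,-B,.042),ks)[0]-S1(352,180)
    o['snr']=dist("side",W(-A,-B,.042),ks)[0]-S1(205,187)
    o['snl']=dist("side",W(-A,B,.042),ks)[0]-S1(192,58)
    if full: return o
    return np.concatenate(list(o.values()))
if __name__=="__main__":
    x0=[0,0,.5,-.28,.57,-.1,.58,.11,.53,.33,0,.055,.155]
    for fix in (1,0):
        w=(lambda v:np.r_[res(v),v[:2]*1e4*fix,(v[12]-.158)*300, 0*v[11]])
        s=least_squares(w,x0,loss='soft_l1'); print(s.cost,np.round(s.x,4))
        for k,v in res(s.x,True).items(): print(k,np.round(v,1),end='; ')
        print()
        if 1:
            v=s.x
            # keys: tri with undistortion
            for n,a,b in (("start",(150.75,242.1),(250.6,137.4)),("stop",(189.9,237.4),(253.4,155.6))):
                g=least_squares(lambda X:np.r_[dist("top",X,v[0])[0]-a,dist("side",X,v[1])[0]-b],[.52,.3,.055]); print(n,np.round(g.x,4),np.round(g.fun,1))
E
python3 fit.py
```

```text
Traceback (most recent call last):
  File "fit.py", line 38, in <module>
    s=least_squares(w,x0,loss='soft_l1'); print(s.cost,np.round(s.x,4))
  File "fit.py", line 37, in <lambda>
    w=(lambda v:np.r_[res(v),v[:2]*1e4*fix,(v[12]-.158)*300, 0*v[11]])
                      ~~~^^^
  File "fit.py", line 20, in res
    o['tall_side']=mid(dist("side",circ(tx,ty,.21,.027),ks))-[259.6,188.4]
                       ~~~~^^^^^^^^^^^^^^^^^^^^^^^^^^^^^^^^
  File "fit.py", line 5, in dist
    p=r.camera_params(c);f=210/np.tan(np.radians(p["vfov"]/2))
ValueError: time passes only in moves, steps and waits
```

```bash
sed -i 's/^from plant import r/from plant import r\nCP={c:r.camera_params(c) for c in ("side","top")}/; s/p=r.camera_params(c)/p=CP[c]/' h.py fit.py; python3 fit.py
```

```text
6.972218501927963 [ 0.     -0.      0.5031 -0.2782  0.5661 -0.1008  0.5837  0.1133  0.529
  0.3326  0.1212  0.0412  0.1614]
can_top [-1.9 -0. ]; can_side [0.5 0.2]; can_base [-0.6  0.8]; tall_top [-0.4 -0.4]; tall_side [-0.  -0.6]; tall_base [-0.3  2.5]; tray_top [-0.4  1. ]; tray_size [ 0.6 -0.2]; tray_side [0.8 0.7]; tfl [-0.   0.5]; tfr [0.  1.2]; tnr [ 0.3 -0.5]; tnl [-0.6  0.2]; sfr [-0.1 -0.2]; snr [0.3 0.7]; snl [0.9 0. ]; 
start [0.5093 0.3868 0.0643] [ 0.   0.2  0.2 -0.1]
stop [0.5243 0.2777 0.0669] [ 0.1  0.4  0.3 -0.1]
5.821158675441325 [-0.0322 -0.233   0.5023 -0.2823  0.566  -0.1009  0.5837  0.1134  0.5287
  0.3333  0.1214  0.055   0.1634]
can_top [-0.4  0.1]; can_side [0.1 0.5]; can_base [-0.1 -0. ]; tall_top [-0.4 -0.4]; tall_side [-0.  -0.6]; tall_base [-0.3  2.2]; tray_top [-0.4  1. ]; tray_size [ 0.6 -0.2]; tray_side [0.8 0.7]; tfl [0.1 0.5]; tfr [-0.2  1.3]; tnr [ 0.2 -0.5]; tnl [-0.4  0.1]; sfr [-0.1 -0.3]; snr [0.3 0.7]; snl [1.1 0.3]; 
start [0.5089 0.3874 0.0652] [ 0.   0.3  0.3 -0.1]
stop [0.5241 0.2779 0.0673] [ 0.1  0.4  0.4 -0.1]
```

```bash
python3 -m inch '0 0 -0.025 0 0 0.0985 0.5; 0 0 -0.025 0 0 0.0985 0; 0 0 -0.025 0 0 0.0985 0; 0 0 -0.025 0 0 0.0983 0' 20
cat > st.py <<'E'
from h import *
import json
s=r.get_state(); print({k:np.round(s[k],4).tolist() for k in ("time_s","joints","tcp_pos","eef_rot","contact_force","gripper_width")})
open("log.txt","a").write(json.dumps([np.array(s["joints"]).tolist(),np.array(s["tcp_pos"]).tolist(),np.array(s["eef_rot"]).tolist()])+"\n")
E
python3 st.py
```

```text
time_s: 1.33
tcp_pos: [0.2589, -0.6232, 0.3278]
eef_rot: [180.0, -0.0, 179.7]
contact_force: [0.2, -0.3, -0.5]
gripper_width: 0.0664
{'time_s': 1.3333, 'joints': [-50.9292, 18.2035, 10.2059, 0.0046, -82.009, -39.3484], 'tcp_pos': [0.2589, -0.6232, 0.3278], 'eef_rot': [179.9978, -0.0077, 179.723], 'contact_force': [0.1993, -0.2525, -0.5116], 'gripper_width': 0.0664}
```

```bash
python3 -m inch '-0.013 0.0367 0 0 0 0 0;-0.013 0.0367 0 0 0 0 0;-0.013 0.0367 0 0 0 0 0;-0.013 0.0367 0 0 0 0 0;-0.013 0.0367 0 0 0 0 0;-0.013 0.0367 0 0 0 0 0;-0.013 0.0367 0 0 0 0 0;-0.013 0.0367 0 0 0 0 0;-0.013 0.0367 0 0 0 0 0;-0.013 0.0367 0 0 0 0 0;-0.013 0.0367 0 0 0 0 0;-0.013 0.0367 0 0 0 0 0;-0.013 0.0367 0 0 0 0 0;-0.013 0.0367 0 0 0 0 0;-0.013 0.0367 0 0 0 0 0;-0.013 0.0367 0 0 0 0 0;-0.013 0.0367 0 0 0 0 0'
python3 st.py
```

```text
time_s: 2.75
tcp_pos: [0.4801, 0.0026, 0.3271]
eef_rot: [180.0, 0.1, -180.0]
contact_force: [1.5, -0.8, -0.0]
gripper_width: 0.0004
{'time_s': 2.75, 'joints': [23.8577, -1.3465, -13.1816, 0.0027, -78.0907, -113.8392], 'tcp_pos': [0.4801, 0.0026, 0.3271], 'eef_rot': [179.9724, 0.069, -179.981], 'contact_force': [1.5084, -0.7831, -0.0074], 'gripper_width': 0.0004}
```

```bash
python3 -m inch '-0.0024 0.032 0.0195 0 0 0 0;-0.0024 0.032 0.0195 0 0 0 0;-0.0024 0.032 0.0195 0 0 0 0;-0.0024 0.032 0.0195 0 0 0 0;-0.0024 0.032 0.0195 0 0 0 0;-0.0024 0.032 0.0195 0 0 0 0;-0.0024 0.032 0.0195 0 0 0 0;-0.0024 0.032 0.0195 0 0 0 0;-0.0024 0.032 0.0195 0 0 0 0;-0.0024 0.032 0.0195 0 0 0 0;-0.0024 0.032 0.0195 0 0 0 0;-0.0024 0.032 0.0195 0 0 0 0;0 0 0 0 0 0 0'
python3 st.py; python3 - <<'E'
from h import *
import cv2
for c in ("top","side"):
    im=r.capture(c)[:,:,::-1]; x,y=(120,150) if c=="top" else (190,60)
    cv2.imwrite(f"pics/k_{c}.png",cv2.resize(im[y:y+130,x:x+180],None,fx=4,fy=4,interpolation=cv2.INTER_CUBIC))
E
```

```text
time_s: 3.83
tcp_pos: [0.5077, 0.388, 0.0877]
eef_rot: [-179.8, -0.2, -179.9]
contact_force: [0.9, -0.5, -0.2]
gripper_width: 0.0003
{'time_s': 3.8333, 'joints': [54.8419, 23.9328, -13.6696, -0.0269, -52.6507, -144.687], 'tcp_pos': [0.5077, 0.388, 0.0877], 'eef_rot': [-179.8058, -0.1637, -179.8617], 'contact_force': [0.8951, -0.5381, -0.1975], 'gripper_width': 0.0003}
```

View pics/k_top.png

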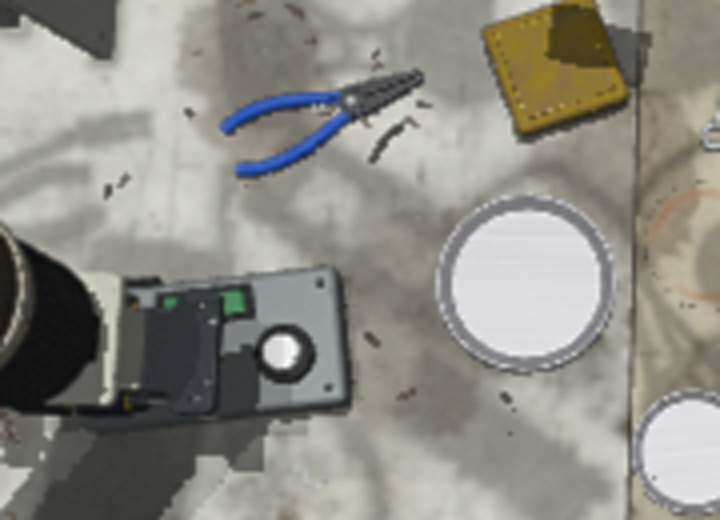

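View pics/k_side.png

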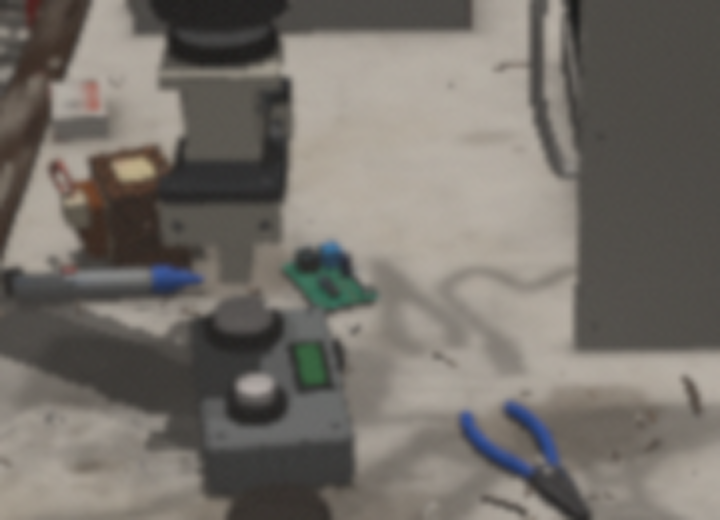

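```bash
python3 -m inch '0 0 0.009 0 0 0 0;0 0 0.009 0 0 0 0;0 0 0.002 0 0 0 0;0 0 0.002 0 0 0 0;0 0 0 0 0 0 0';python3 -m inch '0 0 0.002 0 0 0 0;0 0 0.001 0 0 0 0;0 0 0 0 0 0 0'; python3 -m inch '0 0 0.001 0 0 0 0;0 0 0.001 0 0 0 0;0 0 0 0 0 0 0'
```

```text
time_s: 4.35
tcp_pos: [0.5088, 0.3839, 0.0705]
eef_rot: [-180.0, -0.0, 180.0]
contact_force: [-0.1, 0.1, 0.3]
gripper_width: 0.0
time_s: 4.6
tcp_pos: [0.5088, 0.3845, 0.0677]
eef_rot: [180.0, 0.0, 180.0]
contact_force: [-0.0, -0.5, -0.0]
gripper_width: 0.0006
time_s: 4.85
tcp_pos: [0.5087, 0.3845, 0.0654]
eef_rot: [-180.0, -0.0, -180.0]
contact_force: [0.3, 0.8, -0.4]
gripper_width: 0.0004
```

```bash
for i in 1 2 3; do python3 -m inch '0 0 0.001 0 0 0 0;0 0 0.001 0 0 0 0;0 0 0 0 0 0 0' | egrep 'pos|force'; done
```

```text
tcp_pos: [0.5089, 0.3847, 0.0636]
contact_force: [0.4, 0.7, 2.0]
tcp_pos: [0.5088, 0.3846, 0.0616]
contact_force: [-0.6, 0.5, 3.4]
tcp_pos: [0.5089, 0.3847, 0.0596]
contact_force: [-0.7, 0.1, 4.7]
```

```bash
python3 -m inch '0 0 0.001 0 0 0 0;0 0 0 0 0 0 0' | egrep 'pos|force'; python3 -m inch '0 0 -0.01 0 0 0 0;0 0 -0.02 0 0 0 0;0 0 -0.03 0 0 0 0;0 0 -0.03 0 0 0 0.3'; python3 - <<'E'
from h import *
P=np.array([.5088,.384,.145]); print(np.array([.5025,-.281,.26])-P)
E
```

```text
tcp_pos: [0.5088, 0.3847, 0.0586]
contact_force: [-1.4, 0.7, 5.4]
time_s: 6.1
tcp_pos: [0.5081, 0.3838, 0.1489]
eef_rot: [-179.9, -0.1, 180.0]
contact_force: [0.0, 0.8, -0.9]
gripper_width: 0.0033
[-0.0063 -0.665   0.115 ]
```

```bash
python3 -m inch '0.002 -0.02 -0.035 0 0 0 0.3;0.002 -0.02 -0.035 0 0 0 0.3;0.002 -0.02 -0.035 0 0 0 0.5;0 -0.038 0 0 0 0 1;0 -0.038 0 0 0 0 1;0 -0.038 0 0 0 0 1;0 -0.038 0 0 0 0 1;0 -0.038 0 0 0 0 1;0 -0.038 0 0 0 0 1;0 -0.038 0 0 0 0 1;0 -0.038 0 0 0 0 1;0 -0.038 0 0 0 0 1;0 -0.038 0 0 0 0 1;0 -0.038 0 0 0 0 1;0 -0.038 0 0 0 0 1;0 -0.038 0 0 0 0 1;0 -0.038 0 0 0 0 1;0 -0.038 0 0 0 0 1;0 -0.037 0 0 0 0 1;0 0 0 0 0 0 1'
python3 st.py; python3 - <<'E'
from h import *
import cv2
for c in ("top","side"):
    im=r.capture(c)[:,:,::-1]; x,y=(300,170) if c=="top" else (150,200)
    cv2.imwrite(f"pics/c_{c}.png",cv2.resize(im[y:y+150,x:x+180],None,fx=4,fy=4,interpolation=cv2.INTER_CUBIC))
E
```

```text
time_s: 7.77
tcp_pos: [0.5018, -0.2874, 0.2531]
eef_rot: [-180.0, -0.1, 179.8]
contact_force: [1.5, 1.5, -0.4]
gripper_width: 0.0877
{'time_s': 7.7667, 'joints': [-10.3961, 10.5843, -9.4992, 0.0581, -70.0067, -79.8604], 'tcp_pos': [0.5018, -0.2874, 0.2531], 'eef_rot': [-179.9621, -0.0983, 179.7633], 'contact_force': [1.4813, 1.4688, -0.3823], 'gripper_width': 0.0877}
```

View pics/c_top.png

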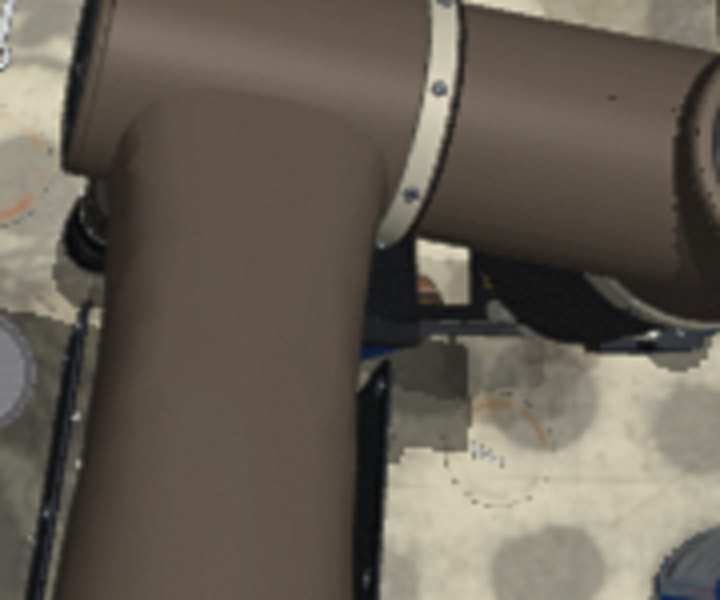

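View pics/c_side.png

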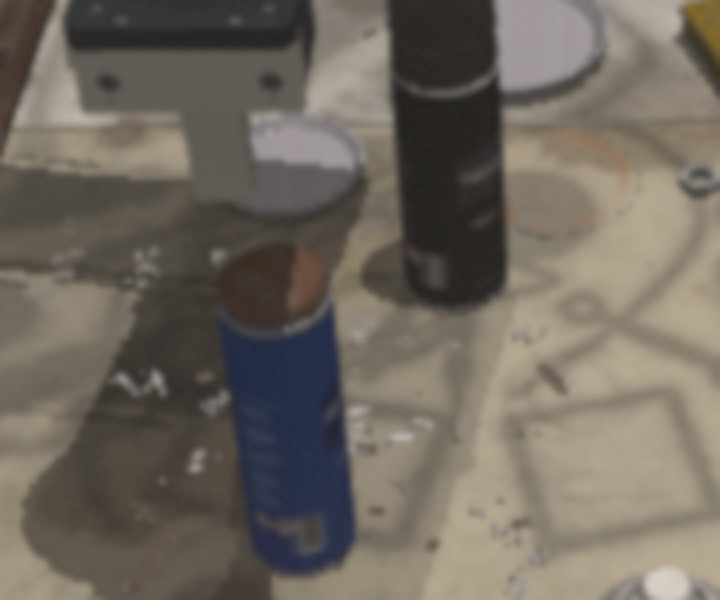

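```bash
python3 - <<'E'
from h import *
print(proj("side",[.5018,-.2874-.044,.2531]),proj("side",[.5018,-.2874-.065,.2531]),"obs 205.5,249")
print(proj("side",[.5025,-.281,.162]),"can top obs",150+274/4,200+287/4)
E
```

```text
[208.23270236 246.76059016] [206.38628276 255.73456819] obs 205.5,249
[218.03076746 269.49068478] can top obs 218.5 271.75
```

```bash
python3 -m inch '-0.002 0.004 0.01 0 0 0 1;0 0 0.03 0 0 0 1;0 0 0.03 0 0 0 1;0 0 0.03 0 0 0 1;0 0 0.03 0 0 0 1;0 0 0.013 0 0 0 1;0 0 0 0 0 0 1'
python3 st.py
```

```text
time_s: 8.45
tcp_pos: [0.5025, -0.276, 0.1067]
eef_rot: [179.9, -0.4, -179.9]
contact_force: [-0.2, -1.0, -0.0]
gripper_width: 0.0875
{'time_s': 8.45, 'joints': [-9.2714, 17.3781, -21.0277, -0.0762, -51.9645, -80.6003], 'tcp_pos': [0.5025, -0.276, 0.1067], 'eef_rot': [179.8806, -0.3556, -179.9184], 'contact_force': [-0.2408, -0.9632, -0.0291], 'gripper_width': 0.0875}
```

```bash
python3 -m inch '-0.001 -0.004 -0.003 0 0 0 1;0 0 0 0 0 0 1;0 0 0 0 0 0 0.8;0 0 0 0 0 0 0.7;0 0 0 0 0 0 0.6;0 0 0 0 0 0 0.5;0 0 0 0 0 0 0.4;0 0 0 0 0 0 0.3;0 0 0 0 0 0 0.2;0 0 0 0 0 0 0.2;0 0 0 0 0 0 0.2' 45
python3 st.py
```

```text
time_s: 9.37
tcp_pos: [0.5058, -0.2825, 0.1136]
eef_rot: [-180.0, -0.0, 180.0]
contact_force: [-0.3, 0.9, 0.7]
gripper_width: 0.0481
{'time_s': 9.3667, 'joints': [-9.8485, 17.255, -20.1628, 0.0059, -52.5822, -80.1561], 'tcp_pos': [0.5058, -0.2825, 0.1136], 'eef_rot': [-179.9953, -0.0008, 179.999], 'contact_force': [-0.2826, 0.9085, 0.6646], 'gripper_width': 0.0481}
```

```bash
python3 -m inch '0 0 -0.005 0 0 0 0;0 0 -0.01 0 0 0 0;0 0 -0.02 0 0 0 0;0 0 -0.03 0 0 0 0;0 0 -0.035 0 0 0 0;0 0 -0.035 0 0 0 0;0 0 -0.035 0 0 0 0;0 0 -0.035 0 0 0 0;0 0 -0.035 0 0 0 0;0 0 -0.035 0 0 0 0;0 0 -0.035 0 0 0 0;0 0 -0.02 0 0 0 0;0 0 0 0 0 0 0'
python3 st.py; python3 - <<'E'
from h import *
import cv2
im=r.capture("side")[:,:,::-1]; cv2.imwrite("pics/lift.png",im)
im=r.capture("top")[:,:,::-1]; cv2.imwrite("pics/liftt.png",im)
E
```

```text
time_s: 10.45
tcp_pos: [0.5062, -0.2832, 0.4499]
eef_rot: [-179.8, 0.4, 180.0]
contact_force: [1.3, -0.6, -2.2]
gripper_width: 0.0484
{'time_s': 10.45, 'joints': [-9.8454, 7.7976, 11.8455, 0.1035, -93.5768, -80.1557], 'tcp_pos': [0.5062, -0.2832, 0.4499], 'eef_rot': [-179.8178, 0.4465, 179.9928], 'contact_force': [1.2503, -0.5646, -2.229], 'gripper_width': 0.0484}
```

View pics/lift.png

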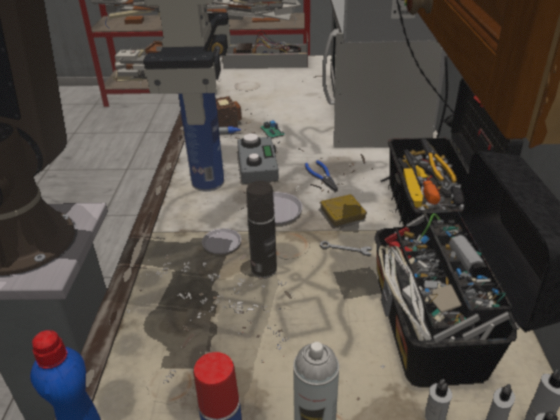

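View pics/liftt.png

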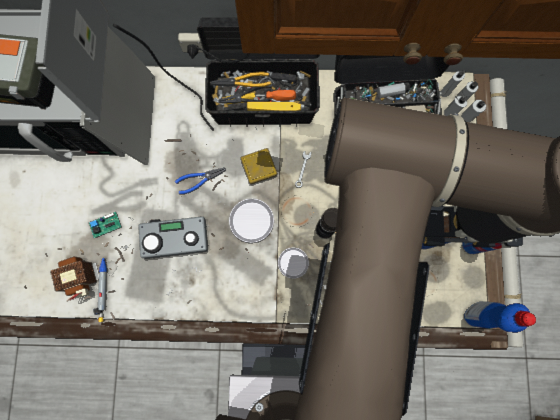

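```bash
python3 -m inch '0 0 0 -0.098 -0.017 0 0;0 0 0 -0.098 -0.017 0 0;0 0 0 -0.098 -0.017 0 0;0 0 0 0 0 0 0'; python3 st.py
```

```text
time_s: 10.88
tcp_pos: [0.5051, -0.2838, 0.4406]
eef_rot: [162.7, 2.7, 179.4]
contact_force: [0.1, -0.4, -3.5]
gripper_width: 0.0488
{'time_s': 10.8833, 'joints': [-22.1953, 12.8386, 21.8535, -17.4901, -102.5103, -71.3138], 'tcp_pos': [0.5051, -0.2838, 0.4406], 'eef_rot': [162.6701, 2.6774, 179.3751], 'contact_force': [0.0737, -0.4272, -3.5442], 'gripper_width': 0.0488}
```

```bash
cat > kin.py <<'E'
import numpy as np, json
from scipy.optimize import least_squares
from scipy.spatial.transform import Rotation as Ro
def fk(q,p):
    q=np.radians(q); a1,d1,L2,a3,L3,s1,s2,L6,e=p
    R1=Ro.from_euler('z',q[0]); R2=R1*Ro.from_euler('y',q[1]); R3=R2*Ro.from_euler('y',-q[2])
    R4=R3*Ro.from_euler('x',q[3]*SG[0]); R5=R4*Ro.from_euler('y',-q[4]); R6=R5*Ro.from_euler('x',q[5]*SG[1])
    P=R1.apply([a1,0,d1])+R2.apply([0,0,L2])+R3.apply([L3,s1,a3])+R4.apply([0,s2,0])+R5.apply([L6,0,e])
    return P,R6
SG=[1,1]
D=[json.loads(l) for l in open("log.txt")]
def fit():
    f=lambda p:np.r_[np.concatenate([(fk(d[0],p)[0]-d[1])*1000 for d in D]),(p-x0)*1.0]
    x0=np.array([0,.3,.45,0.05,.45,-.1,-.1,.3,0])
    s=least_squares(f,x0); return s.x,s.fun
if __name__=="__main__":
    for g in ([1,1],[1,-1],[-1,1],[-1,-1]):
        SG[:]=g; p,fu=fit(); n=3*len(D)
        print(g,np.round(p,4),np.abs(fu[:n]).max(), [round(float(np.degrees((Ro.from_euler('xyz',d[2],degrees=True).inv()*fk(d[0],p)[1]).magnitude())),2) for d in D])
        C=[(Ro.from_euler('xyz',d[2],degrees=True).inv()*fk(d[0],p)[1]) for d in D]
        print([round(float(np.degrees((C[0].inv()*c).magnitude())),2) for c in C])
E
python3 kin.py
```

```text
[1, 1] [ 0.3979 -0.4811  0.5526  0.0321  0.4596 -0.324   0.1331 -0.3181 -0.3984] 21.617505894873656 [90.56, 150.42, 166.33, 109.12, 109.78, 109.37, 109.5, 79.0]
[0.0, 148.98, 149.29, 80.99, 82.6, 81.61, 81.63, 64.96]
[1, -1] [ 0.3979 -0.4811  0.5526  0.0321  0.4596 -0.324   0.1331 -0.3181 -0.3984] 21.617505894873656 [120.0, 120.0, 120.02, 119.97, 120.0, 120.0, 119.9, 138.74]
[0.0, 0.01, 0.05, 0.11, 0.16, 0.01, 0.2, 34.99]
[-1, 1] [-9.000e-04  1.986e-01  6.016e-01 -0.000e+00  4.636e-01 -2.000e-04
 -1.916e-01  3.779e-01  9.000e-04] 0.003771265576338334 [90.56, 150.42, 166.33, 109.07, 109.81, 109.36, 109.36, 101.33]
[0.0, 148.98, 149.32, 81.02, 82.5, 81.62, 81.61, 63.93]
[-1, -1] [-9.000e-04  1.986e-01  6.016e-01 -0.000e+00  4.636e-01 -2.000e-04
 -1.916e-01  3.779e-01  9.000e-04] 0.003771265576338334 [120.0, 120.0, 120.0, 120.0, 120.0, 120.0, 120.0, 120.0]
[0.0, 0.0, 0.0, 0.0, 0.0, 0.0, 0.0, 0.0]
```

```bash
cat >> kin.py <<'E'
E
cat > plan.py <<'E'
import kin; from kin import *
kin.SG[:]=[-1,-1]; p,_=fit()
C=Ro.from_euler('xyz',D[0][2],degrees=True).inv()*fk(D[0][0],p)[1]  # R6 = Rtool*C
def tool(q):
    P,R=fk(q,p); return P,R*C.inv()
def twist(qa,qb):
    Pa,Ra=tool(qa);Pb,Rb=tool(qb); return np.r_[Ra.inv().apply(Pb-Pa),(Ra.inv()*Rb).as_rotvec()]
E
python3 - <<'E'
from plan import *
q=np.array(D[-1][0])
for a in range(-17,-160,-15):
    q[3]=a; P,R=tool(q); z=R.apply([0,0,1]); print(a,np.round(P,3),"canbase",np.round(P+.1136*z,3),"tilt",round(float(np.degrees(np.arccos(-z[2]))),1))
q=np.array(D[-1][0]);b=q.copy();b[3]-=5; print(twist(q,b))
E
```

```text
-17 [ 0.504 -0.287  0.441] canbase [ 0.509 -0.254  0.333] tilt 17.1
-32 [ 0.545 -0.187  0.436] canbase [ 0.559 -0.129  0.339] tilt 31.6
-47 [ 0.582 -0.087  0.458] canbase [ 0.601 -0.008  0.38 ] tilt 46.2
-62 [0.612 0.005 0.507] canbase [0.634 0.102 0.452] tilt 60.9
-77 [0.631 0.084 0.579] canbase [0.653 0.192 0.55 ] tilt 75.5
-92 [0.641 0.144 0.669] canbase [0.659 0.256 0.669] tilt 90.0
-107 [0.638 0.181 0.771] canbase [0.651 0.29  0.799] tilt 104.4
-122 [0.625 0.193 0.878] canbase [0.629 0.292 0.932] tilt 118.5
-137 [0.601 0.178 0.983] canbase [0.595 0.262 1.059] tilt 132.2
-152 [0.568 0.138 1.078] canbase [0.551 0.201 1.171] tilt 144.8
[-0.01367826  0.03010244  0.01493078 -0.08070369 -0.02729496 -0.01890329]
```

```bash
python3 - <<'E'
from plan import *
from h import atz
q=np.array(D[-1][0]);b=q.copy();b[3]-=5.5; print(np.round(twist(q,b),4))
for z in (.6,.8,1.0): print(atz("top",(350,55),z))
E
```

```text
[-0.015   0.0332  0.0163 -0.0888 -0.03   -0.0208]
[ 0.78200837 -0.08437591  0.6       ]
[ 0.66722206 -0.05157437  0.8       ]
[ 0.55243574 -0.01877284  1.        ]
```

```bash
python3 - <<'E'
import cv2
a=cv2.imread("pics/top0.png");b=cv2.imread("pics/side0.png")
cv2.imwrite("pics/cab1.png",cv2.resize(a[0:110,200:520],None,fx=2.5,fy=2.5,interpolation=3))
cv2.imwrite("pics/cab2.png",cv2.resize(b[0:200,360:560],None,fx=3,fy=3,interpolation=3))
from h import *
for c in ("top","side"): print(ray(c,(280,210))[0])
E
```

```text
[0.37843893 0.03094878 1.30316648]
[ 0.63570672 -0.95322142  0.76181003]
```

View pics/cab1.png

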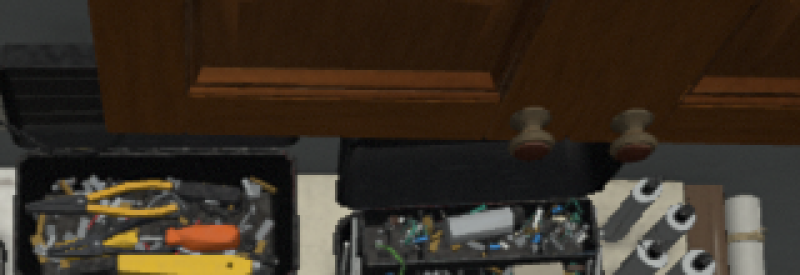

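View pics/cab2.png

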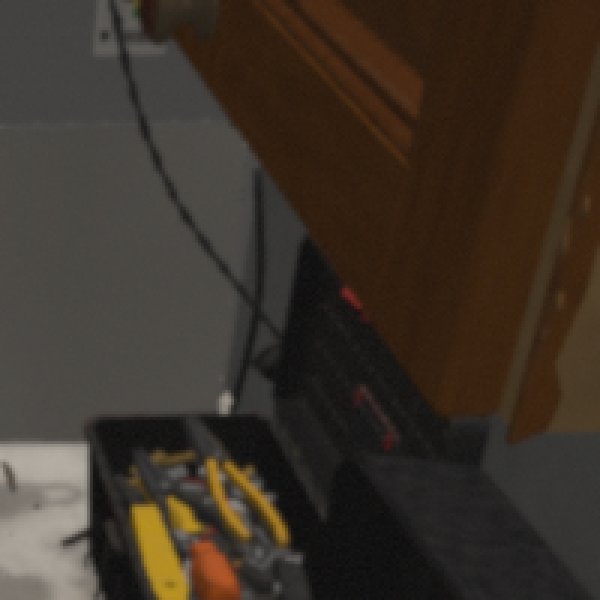

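```bash
python3 - <<'E'
from h import *
for a in ((452.8,52),(412,53)): print(tri(a,(420,5)))
def plane(c,a,b):
    o,d1=ray(c,a);_,d2=ray(c,b); n=np.cross(d1,d2); return n/np.linalg.norm(n),o
n1,o1=plane("top",(242,52.8),(480,56.8)); n2,o2=plane("side",(506.7,136.7),(446.7,53.3))
d=np.cross(n1,n2); A=np.array([n1,n2,[0,1,0]])
for y in (-.5,0,.2): print(np.linalg.solve(A,[n1@o1,n2@o2,y]))
E
```

```text
(array([ 0.79538017, -0.26464795,  0.587136  ]), np.float64(0.00585807701948841))
(array([ 0.80689616, -0.20036496,  0.56884025]), np.float64(0.001440707609824094))
[ 0.80829234 -0.5         0.55715798]
[0.80935961 0.         0.55330962]
[0.80978651 0.2        0.55177028]
```

```bash
python3 -m inch '0.03 0 0 0 0 0 0;0.03 0 0 0 0 0 0;0.03 0 0 0 0 0 0;0 0 0 0 0 0 0'; python3 st.py;  python3 - <<'E'
from plan import *
q=np.array(D[-1][0]);b=q.copy();b[3]-=5.5; print(np.round(twist(q,b),4))
for a in range(-17,-160,-15):
    q[3]=a; P,R=tool(q); z=R.apply([0,0,1]);y=R.apply([0,1,0]); B=P-.1*z; print(a,np.round(P,3),"canbase",np.round(P+.1136*z,3),"body",np.round(B+.097*y,2),np.round(B-.097*y,2),"tilt",round(float(np.degrees(np.arccos(-z[2]))),1))
E
```

```text
time_s: 11.22
tcp_pos: [0.4112, -0.2817, 0.4393]
eef_rot: [163.2, 2.8, 179.5]
contact_force: [0.8, 0.1, -0.5]
gripper_width: 0.0483
{'time_s': 11.2167, 'joints': [-25.4674, 5.3052, 12.4374, -16.6635, -101.4035, -67.325], 'tcp_pos': [0.4112, -0.2817, 0.4393], 'eef_rot': [163.2369, 2.7838, 179.5015], 'contact_force': [0.8323, 0.0889, -0.4532], 'gripper_width': 0.0483}
[-0.0171  0.0323  0.0163 -0.0868 -0.0363 -0.019 ]
-17 [ 0.412 -0.28   0.439] canbase [ 0.418 -0.246  0.33 ] body [ 0.41 -0.22  0.56] [ 0.41 -0.4   0.51] tilt 17.3
-32 [ 0.46  -0.182  0.433] canbase [ 0.476 -0.124  0.337] body [ 0.44 -0.15  0.57] [ 0.45 -0.32  0.47] tilt 31.9
-47 [ 0.503 -0.084  0.456] canbase [ 0.526 -0.005  0.378] body [ 0.47 -0.08  0.59] [ 0.5  -0.22  0.46] tilt 46.5
-62 [0.539 0.006 0.505] canbase [0.567 0.101 0.451] body [ 0.49 -0.03  0.63] [ 0.54 -0.13  0.48] tilt 61.2
-77 [0.566 0.083 0.578] canbase [0.595 0.189 0.55 ] body [0.5  0.02 0.69] [ 0.58 -0.04  0.52] tilt 75.9
-92 [0.581 0.141 0.669] canbase [0.608 0.251 0.67 ] body [0.51 0.05 0.75] [0.6  0.03 0.58] tilt 90.5
-107 [0.583 0.177 0.772] canbase [0.605 0.284 0.801] body [0.51 0.07 0.82] [0.62 0.09 0.67] tilt 105.1
-122 [0.574 0.187 0.88 ] canbase [0.587 0.285 0.935] body [0.5  0.07 0.9 ] [0.63 0.13 0.76] tilt 119.4
-137 [0.552 0.172 0.985] canbase [0.555 0.255 1.063] body [0.48 0.05 0.97] [0.62 0.14 0.87] tilt 133.4
-152 [0.52  0.133 1.081] canbase [0.511 0.195 1.176] body [0.45 0.02 1.03] [0.6  0.14 0.97] tilt 146.5
```

```bash
python3 -m inch '-0.0085 0.016 0.008 -0.043 -0.018 -0.0095 0;-0.017 0.0323 0.0163 -0.087 -0.036 -0.019 0;-0.017 0.0323 0.0163 -0.087 -0.036 -0.019 0;-0.017 0.0323 0.0163 -0.087 -0.036 -0.019 0;-0.017 0.0323 0.0163 -0.087 -0.036 -0.019 0;-0.017 0.0323 0.0163 -0.087 -0.036 -0.019 0;-0.017 0.0323 0.0163 -0.087 -0.036 -0.019 0;-0.017 0.0323 0.0163 -0.087 -0.036 -0.019 0;-0.017 0.0323 0.0163 -0.087 -0.036 -0.019 0'; python3 st.py
```

```text
time_s: 11.97
tcp_pos: [0.5452, 0.0151, 0.5115]
eef_rot: [119.3, 21.8, 175.8]
contact_force: [-0.3, -0.0, -2.2]
gripper_width: 0.048
{'time_s': 11.9667, 'joints': [-25.3594, 5.7125, 12.7512, -63.7144, -101.528, -67.4675], 'tcp_pos': [0.5452, 0.0151, 0.5115], 'eef_rot': [119.3445, 21.7628, 175.7979], 'contact_force': [-0.265, -0.0345, -2.1897], 'gripper_width': 0.048}
```

```bash
python3 -m inch '-0.017 0.0323 0.0163 -0.087 -0.036 -0.019 0;-0.017 0.0323 0.0163 -0.087 -0.036 -0.019 0;-0.017 0.0323 0.0163 -0.087 -0.036 -0.019 0;-0.017 0.0323 0.0163 -0.087 -0.036 -0.019 0;-0.017 0.0323 0.0163 -0.087 -0.036 -0.019 0;-0.017 0.0323 0.0163 -0.087 -0.036 -0.019 0;-0.017 0.0323 0.0163 -0.087 -0.036 -0.019 0;-0.017 0.0323 0.0163 -0.087 -0.036 -0.019 0;-0.017 0.0323 0.0163 -0.087 -0.036 -0.019 0;-0.017 0.0323 0.0163 -0.087 -0.036 -0.019 0;-0.017 0.0323 0.0163 -0.087 -0.036 -0.019 0;-0.017 0.0323 0.0163 -0.087 -0.036 -0.019 0;-0.017 0.0323 0.0163 -0.087 -0.036 -0.019 0;0 0 0 0 0 0 0'; python3 st.py; python3 - <<'E'
from h import *
import cv2
im=r.capture("side")[:,:,::-1]; cv2.imwrite("pics/flip.png",im)
im=r.capture("top")[:,:,::-1]; cv2.imwrite("pics/flipt.png",im)
from plan import *
P,R=tool(D[-1][0]); z=R.apply([0,0,1]);print(np.degrees(np.arccos(-z[2])))
E
```

```text
time_s: 13.13
tcp_pos: [0.556, 0.1748, 0.9745]
eef_rot: [39.1, 30.6, 145.2]
contact_force: [-0.9, 0.4, -2.7]
gripper_width: 0.0481
{'time_s': 13.1333, 'joints': [-25.3887, 5.6503, 12.8177, -135.5052, -101.6313, -67.6575], 'tcp_pos': [0.556, 0.1748, 0.9745], 'eef_rot': [39.077, 30.6204, 145.2169], 'contact_force': [-0.9278, 0.4084, -2.6737], 'gripper_width': 0.0481}
131.91691623647884
```

View pics/flip.png

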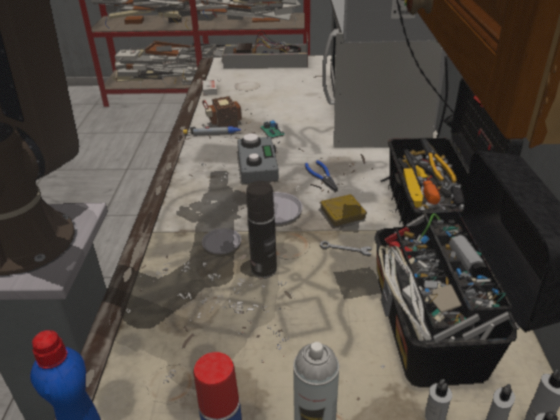

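View pics/flipt.png

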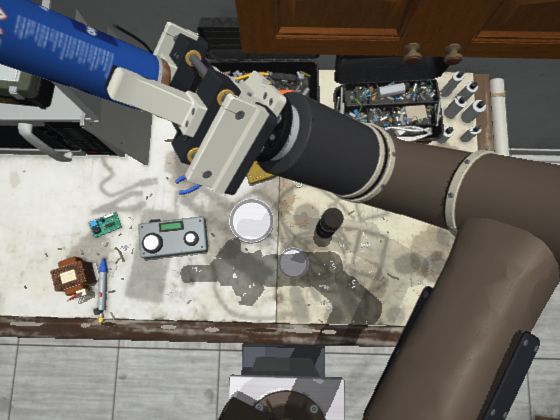

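```bash
python3 -m inch '0 0 0 0 0 0 0;0 0 0 0 0 0 0;0 0 0 0 0 0 0;0 0 0 0 0 0 0;0 0 0 0 0 0 0;0 0 0 0 0 0 0;0 0 0 0 0 0 0;0 0 0 0 0 0 0;0 0 0 0 0 0 0;0 0 0 0 0 0 0;0 0 0 0 0 0 0;0 0 0 0 0 0 0;0 0 0 0 0 0 0;0 0 0 0 0 0 0'; python3 - <<'E'
from plan import *
from plant import r
q=np.array(r.get_state()["joints"]);b=q.copy();b[3]+=5.5; print(np.round(q,2),np.round(twist(q,b),4))
E
```

```text
time_s: 14.4
tcp_pos: [0.5575, 0.1742, 0.9717]
eef_rot: [39.5, 30.7, 145.3]
contact_force: [0.2, -0.4, -2.8]
gripper_width: 0.0484
[ -25.48    5.72   12.85 -135.16 -101.68  -67.62] [ 0.0169 -0.0304 -0.0197  0.0869  0.0358  0.0194]
```

```bash
python3 -m inch '0.017 -0.0304 -0.0197 0.087 0.036 0.019 0;0.017 -0.0304 -0.0197 0.087 0.036 0.019 0;0.017 -0.0304 -0.0197 0.087 0.036 0.019 0;0.017 -0.0304 -0.0197 0.087 0.036 0.019 0;0.017 -0.0304 -0.0197 0.087 0.036 0.019 0;0.017 -0.0304 -0.0197 0.087 0.036 0.019 0;0.017 -0.0304 -0.0197 0.087 0.036 0.019 0;0.017 -0.0304 -0.0197 0.087 0.036 0.019 0;0.017 -0.0304 -0.0197 0.087 0.036 0.019 0;0.017 -0.0304 -0.0197 0.087 0.036 0.019 0;0.017 -0.0304 -0.0197 0.087 0.036 0.019 0;0.017 -0.0304 -0.0197 0.087 0.036 0.019 0;0.017 -0.0304 -0.0197 0.087 0.036 0.019 0;0.017 -0.0304 -0.0197 0.087 0.036 0.019 0;0.017 -0.0304 -0.0197 0.087 0.036 0.019 0;0.017 -0.0304 -0.0197 0.087 0.036 0.019 0;0.017 -0.0304 -0.0197 0.087 0.036 0.019 0;0.017 -0.0304 -0.0197 0.087 0.036 0.019 0;0.017 -0.0304 -0.0197 0.087 0.036 0.019 0;0 0 0 0 0 0 0'; python3 st.py; cat > go.py <<'E'
import sys
from h import *
from scipy.spatial.transform import Rotation as Ro
# remaining tool-frame shift and rotvec to a target x y z yaw (tool down)
x,y,z,yaw=map(float,sys.argv[1:5])
s=r.get_state(); R=Ro.from_euler('xyz',s["eef_rot"],degrees=True); G=Ro.from_euler('xyz',[180,0,yaw],degrees=True)
d=np.array([x,y,z])-s["tcp_pos"]; print("now",np.round(s["tcp_pos"],4),np.round(s["eef_rot"],2),"tool shift",np.round(R.inv().apply(d),4),"rotvec",np.round((R.inv()*G).as_rotvec(),4),"shift in target axes",np.round(G.inv().apply(d),4))
E
python3 go.py .45 -.18 .42 180
```

```text
time_s: 16.07
tcp_pos: [0.4568, -0.1964, 0.4337]
eef_rot: [151.2, 8.6, -180.0]
contact_force: [0.5, 0.3, -1.9]
gripper_width: 0.0485
{'time_s': 16.0667, 'joints': [-25.5411, 5.6004, 12.9224, -30.09, -101.5035, -67.2758], 'tcp_pos': [0.4568, -0.1964, 0.4337], 'eef_rot': [151.187, 8.5936, -179.9907], 'contact_force': [0.5397, 0.3126, -1.8768], 'gripper_width': 0.0485}
now [ 0.4568 -0.1964  0.4337] [ 151.19    8.59 -179.99] tool shift [0.0088 0.0083 0.0189] rotvec [0.5019 0.1468 0.0379] shift in target axes [0.0068 0.0164 0.0137]
```

```bash
python3 -m inch '0 0 0 0.0837 0.0245 0.0063 0;0 0 0 0.0837 0.0245 0.0063 0;0 0 0 0.0837 0.0245 0.0063 0;0 0 0 0.0837 0.0245 0.0063 0;0 0 0 0.0837 0.0245 0.0063 0;0 0 0 0.0837 0.0245 0.0063 0;0 0 0 0 0 0 0;0 0 0 0 0 0 0'; python3 st.py; python3 go.py .584 .1135 .22 180
```

```text
time_s: 16.73
tcp_pos: [0.4582, -0.1907, 0.4325]
eef_rot: [179.4, 0.1, -179.7]
contact_force: [-0.1, -0.1, -2.7]
gripper_width: 0.0485
{'time_s': 16.7333, 'joints': [-0.3425, -0.4284, 1.0606, -0.5848, -91.4335, -89.3408], 'tcp_pos': [0.4582, -0.1907, 0.4325], 'eef_rot': [179.4161, 0.0623, -179.6687], 'contact_force': [-0.0945, -0.1238, -2.6735], 'gripper_width': 0.0485}
now [ 0.4582 -0.1907  0.4325] [ 1.7942e+02  6.0000e-02 -1.7967e+02] tool shift [-0.1273  0.3013  0.2157] rotvec [0.0102 0.0011 0.0058] shift in target axes [-0.1258  0.3042  0.2125]
```

```bash
python3 -m inch '-0.014 0.0338 0 0.0102 0.0011 0.0058 0;-0.014 0.0338 0 0 0 0 0;-0.014 0.0338 0 0 0 0 0;-0.014 0.0338 0 0 0 0 0;-0.014 0.0338 0 0 0 0 0;-0.014 0.0338 0 0 0 0 0;-0.014 0.0338 0 0 0 0 0;-0.014 0.0338 0 0 0 0 0;-0.014 0.0338 0 0 0 0 0;0 0 0.03 0 0 0 0;0 0 0.035 0 0 0 0;0 0 0.035 0 0 0 0;0 0 0.035 0 0 0 0;0 0 0.035 0 0 0 0;0 0 0.03 0 0 0 0;0 0 0 0 0 0 0;0 0 0 0 0 0 0'; python3 go.py .584 .1135 .16 180; python3 - <<'E'
from h import *
import cv2
for c in ("top","side"):
    im=r.capture(c)[:,:,::-1]; x,y=(170,150) if c=="top" else (200,80)
    cv2.imwrite(f"pics/p_{c}.png",cv2.resize(im[y:y+150,x:x+180],None,fx=4,fy=4,interpolation=cv2.INTER_CUBIC))
E
```

```text
time_s: 18.15
tcp_pos: [0.5846, 0.1093, 0.2317]
eef_rot: [-179.8, -0.2, 179.7]
contact_force: [0.0, -0.7, -0.3]
gripper_width: 0.0482
now [0.5846 0.1093 0.2317] [-179.83   -0.18  179.67] tool shift [0.0004 0.0044 0.0717] rotvec [-0.0029 -0.0032 -0.0057] shift in target axes [0.0006 0.0042 0.0717]
```

View pics/p_top.png

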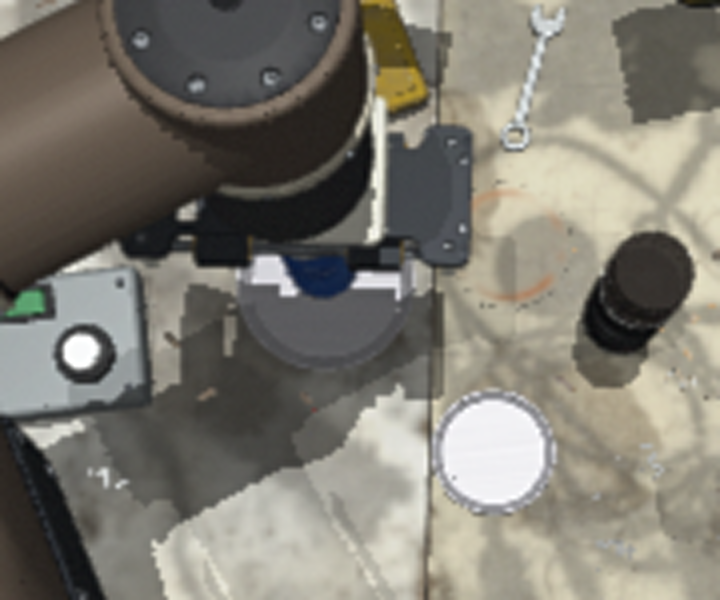

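View pics/p_side.png

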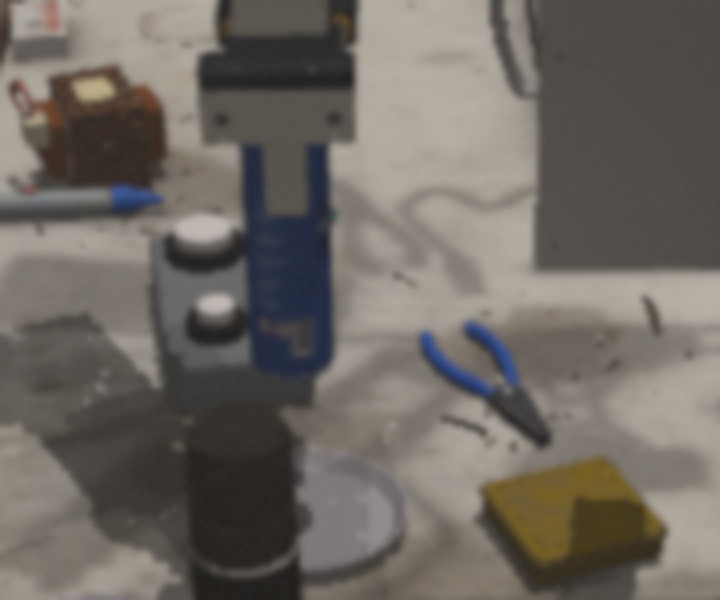

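```bash
python3 -m inch '0 0.003 0.03 -0.001 0 -0.003 0;0 0 0.03 0 0 0 0;0 0 0.02 0 0 0 0;0 0 0.01 0 0 0 0;0 0 0.006 0 0 0 0;0 0 0 0 0 0 0;0 0 0 0 0 0 0'; python3 go.py .584 .1135 .118 180
```

```text
time_s: 18.83
tcp_pos: [0.5862, 0.1135, 0.1384]
eef_rot: [-179.9, 0.1, 180.0]
contact_force: [-0.2, 0.4, -1.4]
gripper_width: 0.0483
now [0.5862 0.1135 0.1384] [-1.7994e+02  1.5000e-01  1.7997e+02] tool shift [0.0023 0.     0.0204] rotvec [-0.001   0.0026 -0.0005] shift in target axes [ 0.0022 -0.      0.0204]
```

```bash
python3 -m inch '0.002 0 0.004 0 0.0026 0 0;0 0 0.004 0 0 0 0;0 0 0.003 0 0 0 0;0 0 0.003 0 0 0 0;0 0 0.002 0 0 0 0;0 0 0 0 0 0 0;0 0 0 0 0 0 0'; for i in 1 2; do python3 -m inch '0 0 0.001 0 0 0 0;0 0 0 0 0 0 0;0 0 0 0 0 0 0'|egrep 'pos|force|rot'; done
```

```text
time_s: 19.42
tcp_pos: [0.5829, 0.1131, 0.1205]
eef_rot: [-179.9, -0.2, 180.0]
contact_force: [-0.0, 0.0, -2.6]
gripper_width: 0.0484
tcp_pos: [0.583, 0.1131, 0.1197]
eef_rot: [-179.9, -0.1, 180.0]
contact_force: [-0.0, 0.0, -2.5]
tcp_pos: [0.5829, 0.1131, 0.1186]
eef_rot: [-179.9, -0.1, 180.0]
contact_force: [0.5, -0.4, -2.2]
```

```bash
for i in 1 2 3; do python3 -m inch '0 0 0.0005 0 0 0 0;0 0 0 0 0 0 0;0 0 0 0 0 0 0'|egrep 'pos|force'; done
```

```text
tcp_pos: [0.5829, 0.113, 0.1181]
contact_force: [-0.4, -0.8, -2.5]
tcp_pos: [0.583, 0.1131, 0.1177]
contact_force: [-0.4, -0.2, -2.2]
tcp_pos: [0.5832, 0.1131, 0.1177]
contact_force: [-1.3, -0.7, 3.8]
```

```bash
python3 -m inch '0 0 0 0 0 0 0.5;0 0 0 0 0 0 0.57;0 0 0 0 0 0 0.62;0 0 0 0 0 0 0.7;0 0 0 0 0 0 0.8;0 0 0 0 0 0 1;0 0 0 0 0 0 1;0 0 0 0 0 0 1;0 0 0 0 0 0 1' ; python3 -m inch '0 0 -0.01 0 0 0 1;0 0 -0.02 0 0 0 1;0 0 -0.03 0 0 0 1;0 0 -0.03 0 0 0 1;0 0 -0.02 0 0 0 1;0 0 -0.02 0 0 0 1;0 0 0 0 0 0 1'; python3 - <<'E'
from h import *
import cv2
for c in ("top","side"):
    im=r.capture(c)[:,:,::-1]; x,y=(170,150) if c=="top" else (200,80)
    cv2.imwrite(f"pics/r_{c}.png",cv2.resize(im[y:y+150,x:x+180],None,fx=4,fy=4,interpolation=cv2.INTER_CUBIC))
E
```

```text
time_s: 21.42
tcp_pos: [0.5829, 0.1131, 0.1171]
eef_rot: [-179.9, -0.1, 180.0]
contact_force: [-0.5, -0.0, 0.3]
gripper_width: 0.0857
time_s: 22.0
tcp_pos: [0.5853, 0.1138, 0.2529]
eef_rot: [180.0, 0.3, 180.0]
contact_force: [0.9, 0.6, 0.6]
gripper_width: 0.0874
```

View pics/r_side.png

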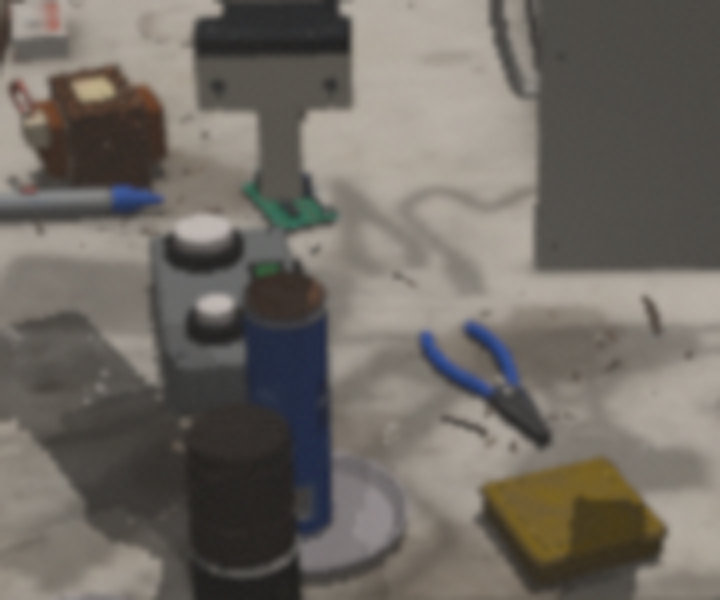

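```bash
python3 -m inch '0.0122 0.033 0 0 0 0 0;0.0122 0.033 0 0 0 0 0;0.0122 0.033 0 0 0 0 0;0.0122 0.033 0 0 0 0 0;0.0122 0.033 0 0 0 0 0;0 0 0 0 0 0 0;0 0 0.03 0 0 0 0;0 0 0.035 0 0 0 0;0 0 0.035 0 0 0 0;0 0 0.03 0 0 0 0;0 0 0.02 0 0 0 0;0 0 0.01 0 0 0 0;0 0 0 0 0 0 0;0 0 0 0 0 0 0';  python3 go.py .5235 .2775 .068 180; python3 - <<'E'
from h import *
import cv2
for c in ("top","side"):
    im=r.capture(c)[:,:,::-1]; x,y=(120,150) if c=="top" else (200,80)
    cv2.imwrite(f"pics/q_{c}.png",cv2.resize(im[y:y+150,x:x+180],None,fx=4,fy=4,interpolation=cv2.INTER_CUBIC))
E
```

```text
time_s: 23.27
tcp_pos: [0.5221, 0.278, 0.0871]
eef_rot: [-179.9, -0.2, 180.0]
contact_force: [-0.0, 0.6, 0.9]
gripper_width: 0.0026
now [0.5221 0.278  0.0871] [-1.7985e+02 -1.6000e-01  1.7998e+02] tool shift [-0.0014 -0.0005  0.0191] rotvec [-0.0026 -0.0028 -0.0004] shift in target axes [-0.0014 -0.0005  0.0191]
```

View pics/q_side.png

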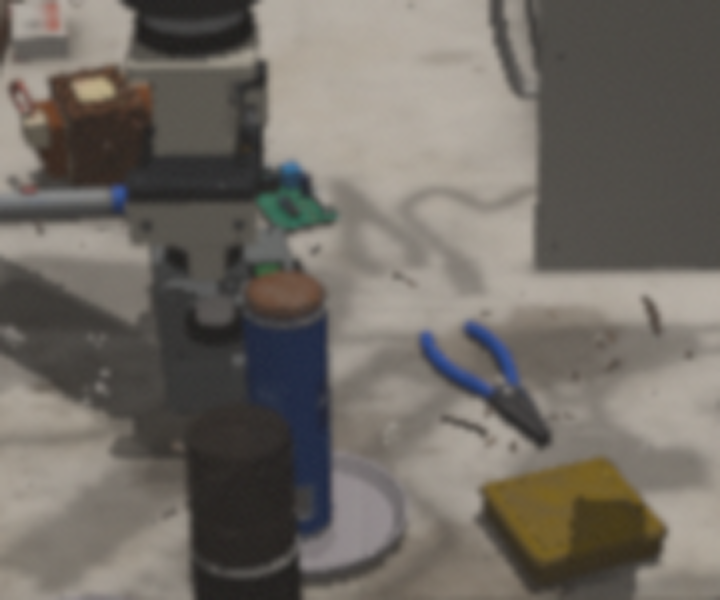

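View pics/q_top.png

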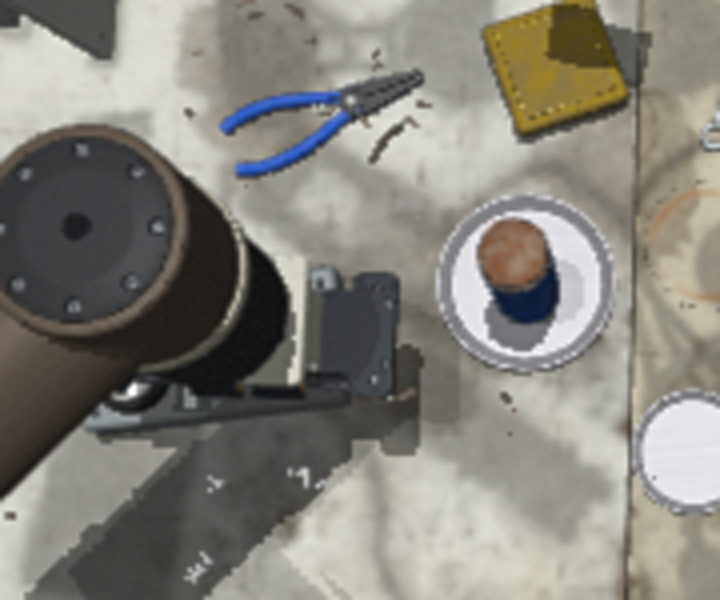

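```bash
python3 -m inch '-0.0015 -0.0005 0.009 0 0 0 0;0 0 0.008 0 0 0 0;0 0 0.003 0 0 0 0;0 0 0 0 0 0 0;0 0 0 0 0 0 0'|egrep 'pos|force'; for i in 1 2 3 4; do python3 -m inch '0 0 0.001 0 0 0 0;0 0 0.001 0 0 0 0;0 0 0 0 0 0 0' | egrep 'pos|force'; done
```

```text
tcp_pos: [0.5233, 0.2773, 0.0667]
contact_force: [-0.3, 0.1, 0.2]
tcp_pos: [0.5234, 0.2775, 0.065]
contact_force: [-0.3, -0.7, -0.2]
tcp_pos: [0.5236, 0.2776, 0.0631]
contact_force: [-0.9, -0.4, 2.1]
tcp_pos: [0.5236, 0.2776, 0.0611]
contact_force: [0.2, -0.2, 2.7]
tcp_pos: [0.5236, 0.2777, 0.059]
contact_force: [-0.2, 0.9, 4.8]
```

```bash
python3 -m inch '0 0 0.0005 0 0 0 0;0 0 0.0005 0 0 0 0;0 0 0 0 0 0 0'| egrep 'pos|force'; python3 -m inch '0 0 -0.01 0 0 0 0;0 0 -0.02 0 0 0 0;0 0 -0.03 0 0 0 0;0 0 -0.035 0 0 0 0;0 0 -0.035 0 0 0 0;0 0 -0.035 0 0 0 0;0.03 0.015 0 0 0 0 0;0.03 0.015 0 0 0 0 0;0.03 0.015 0 0 0 0 0;0 0 0 0 0 0 0;0 0 0 0 0 0 0;0 0 0 0 0 0 0'; python3 - <<'E'
from h import *
import cv2
for c in ("top","side"):
    im=r.capture(c)[:,:,::-1]; cv2.imwrite(f"pics/end_{c}.png",im)
E
```

```text
tcp_pos: [0.5236, 0.2777, 0.0583]
contact_force: [-0.6, 0.3, 5.7]
time_s: 26.03
tcp_pos: [0.4337, 0.3229, 0.2234]
eef_rot: [-179.9, -0.1, -180.0]
contact_force: [0.1, -1.1, -0.1]
gripper_width: 0.0006
```

View pics/end_side.png

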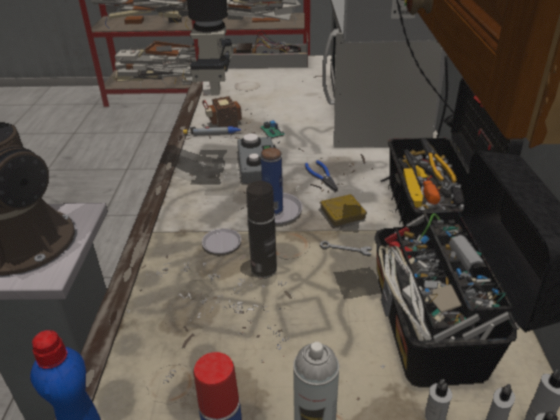

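View pics/end_top.png

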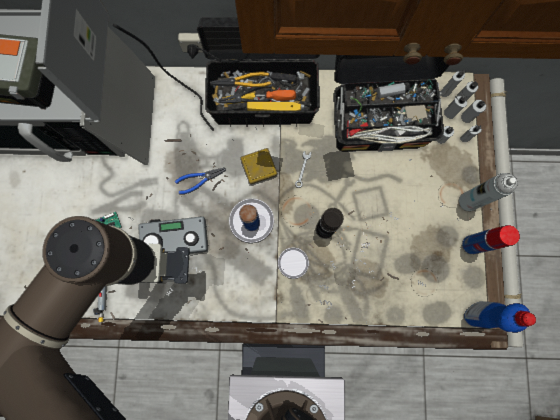

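The can stands upright in the large tray (top view around (250,220)), the arm is clear, and the tall can, tin, spanner and pliers are where they were.

```bash
python3 -c "
from plant import r
print(r.close_job())"
```

```text
the job is handed in; nothing more can be done
None
```

I did the whole job in order and handed it in at about 26 s on the robot's clock, against the 72 s limit. No verdict is reported, so the checks below are my own measurements.

- **Start key:** I pressed it about 6 mm, reading 5.4 N at the bottom. The can had not been touched yet.
- **Turning the can over:** I gripped it near the top, lifted it and tilted it to about 132° at roughly 1 m height. I held it there for more than a second, and the camera showed it straight in the gripper.
- **Setting it down:** I lowered it into the larger tray in half-millimetre steps. At contact the reading rose by about 6 N, far below the 40 N limit, and I then let go. The TCP was within about 1 mm of my measured tray centre.
- **Stop key:** I pressed it about 6 mm, reading 5.7 N, then backed the arm away.

The last pictures show the can upright in the tray and the arm clear of everything. The tall can, tin, spanner and pliers look unmoved.

- **Not measured directly:** the key travel is inferred from the tool height and the force. The keys coming back up was judged only from the pictures.
- **Disagreement:** the two camera views differed by up to about 4 mm in the can's position, probably from slight lens distortion. It did not affect the grasp or the placing.

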